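# Gauge the cable tube on the wiring board and show the rod over the mirror

### The job

First slide the round mirror across the table, without lifting it, until it lies centred on the round card. Then take the gauge rod from its sloping rest, lower it into the upright guide tube on the wiring board until its collar sits on the tube's mouth, draw it right out again and hold it level with its tip above the mirror's face, about 90 mm up, so that its marks can be read from above and below. Finish while still holding the rod there, steady and touching nothing else, and leave the other things on the table undisturbed.

Things in the scene. Friction and masses are not known exactly. Their poses are not given: they have to be found in the camera images.
- gauge: Loose gauge rod, 158 mm, 120 g, round about its own z axis, which runs from tip to handle. Origin: centre of the collar's underside. z -80 to 0 mm: steel rod 10 mm in diameter; 0 to 8: collar, 28 mm in diameter; 8 to 78: black handle, 16 mm in diameter, middle at 43. Starts sloping 45 degrees in the rest, handle up: gripped there from straight above it makes 45 degrees with the fingers.
- gauge_tip (a point): The gauge rod's tip: the point on its axis 80 mm below the collar's underside. The rod's last 10 mm taper from 10 to 5 mm in diameter.
- rest: Fixed rest for the gauge: black base 70 x 130 x 8 mm, two slotted steel cheeks (34 mm wide, slots open upward) under the rod below its collar. Origin: centre of the base's underside. The collar's underside sits 90 mm above it; the handle slopes up toward the rest's -y (its middle 30 mm that way, 120 mm up), the tip down toward +y. The rod lifts straight up; nothing stands beside the handle.
- board: Fixed plywood wiring board, 150 x 220 x 9 mm, origin at the centre of its underside. On it a grey junction box 100 x 90 mm, top 54 mm above the table, with the upright aluminium guide tube in its middle; a black fuse strip (up to 37 mm high) along the +y edge, a white terminal strip (up to 25 mm high) along the -y edge.
- tube_mouth (a point): Centre of the guide tube's open upper end, 100 mm above the table, directly above the board's origin; z points up. Tube: outside diameter 26 mm, bore 16 mm, upright, free for 90 mm down.
- mirror: Loose round bench mirror lying flat: grey disc 110 mm in diameter, 16 mm thick, about 250 g, face up. Origin: centre of its underside. It slides on the table when pushed on its rim.
- spot_mark (a point): Centre, on the table, of the round brown card (124 mm in diameter, under 1 mm thick, flat on the table and no obstacle) on which the mirror belongs.
- mug: Bystander: red mug, 82 mm in diameter, 95 mm high; origin under its centre.
- jar: Bystander: lidded screw jar, 66 mm in diameter, 85 mm high; origin under its centre.
- reel: Bystander: flat wire reel, 80 mm in diameter, 26 mm high; origin under its centre.
- tape: Bystander: roll of white tape lying flat, 70 mm in diameter, 19 mm high; origin under its centre.
- driver: Bystander: screwdriver lying on the table along its x axis, about 20 to 30 mm high.
- fusebox: Bystander: small clear box 60 x 45 x 25 mm; origin under its centre.
- pot: Bystander: small terracotta pot, 66 mm in diameter, 65 mm high; origin under its centre.
Not all that is in view belongs to the job. Leave any green look-alike of the gauge alone. Several things have the shape of the mirror; the one meant has the colours described above.

How it is judged (in metres and radians):
On the way, in this order (a step that is already met when the one before it is completed fails the run):
1. the mirror lies at rest, centred on the card (horizontal distance between mirror and spot_mark below 0.02 m and height (world z) of mirror below 0.004 m and angle between mirror's own z axis and vertical below 0.05 rad and linear speed of mirror below 0.02 m/s), for 0.2 s.
2. the gauge stands in the guide tube with its collar on the mouth (z of gauge in the frame of tube_mouth below 0.003 m and horizontal distance between gauge and tube_mouth below 0.005 m and angle between the z axis of gauge and the z axis of tube_mouth, either way round below 0.1 rad), for 0.2 s.
3. the gauge is drawn right out of the tube (z of gauge_tip in the frame of tube_mouth above 0.003 m), for 0.05 s.
At the end, for the whole second after the job is handed in: The mirror lies flat within 20 mm of the card's centre; the gauge is gripped by the fingers, touches none of the other things, is still (under 20 mm/s and 0.15 rad/s) and within about 10 degrees of level, its tip within 45 mm of the mirror's centre seen from above and 50 to 160 mm above the table (horizontal distance between mirror and spot_mark below 0.02 m and height (world z) of mirror below 0.004 m and angle between mirror's own z axis and vertical below 0.05 rad and angle between gauge's own z axis and vertical between 1.4 and 1.74 rad and horizontal distance between gauge_tip and mirror below 0.045 m and height (world z) of gauge_tip between 0.05 and 0.16 m and linear speed of gauge below 0.02 m/s and angular speed of gauge below 0.15 rad/s and contact force between gauge and the fingers above 1 N and contact force between gauge and mirror below 0.1 N and contact force between gauge and rest below 0.1 N and contact force between gauge and board below 0.1 N and contact force between gauge and mug below 0.1 N and contact force between gauge and jar below 0.1 N and contact force between gauge and reel below 0.1 N and contact force between gauge and tape below 0.1 N and contact force between gauge and driver below 0.1 N and contact force between gauge and fusebox below 0.1 N and contact force between gauge and pot below 0.1 N); the arm keeps its last pose, push and grip.
It fails at once if the mirror is lifted or tipped (height (world z) of mirror above 0.012 m or angle between mirror's own z axis and vertical above 0.2 rad).
It fails at once if a bystander is moved more than 30 mm (distance of any of mug, jar, reel, tape, driver, fusebox, pot from where it was at the start of the episode above 0.03 m).
It also fails if it takes over 72 s, if anything falls off the work surface, if the arm or the gripper's body presses on something with over 40 N, if the wrist force passes 120 N, or if a joint passes its speed limit or range.

### The arm

A 6-joint arm with a two-finger parallel gripper is mounted at the origin on the work surface. World frame = base frame: x ahead of the robot, y to its left, z up, the work surface at z = 0. Lengths are in m, angles in degrees, forces in N, time in s.
With the tool pointing down it reaches from about 0.375 to 0.75 m from the base axis. Payload 9 kg.
Tool frame: the origin (TCP) lies where the fingers leave the gripper's body, on its centre line; the fingertips stand 73 mm ahead of it and the grasp point (between the pads) lies 54 mm ahead of it (robot.tip_reach is the distance from the TCP to the fingertips, in m); z points along the fingers, y is the line along which they close (so a half turn about z gives the same grasp; the last joint's range is limited). The gripper opens to 85 mm and grips with 20 to 120 N. Pads are 22 mm wide; open, the fingers measure 114 mm over their backs; the gripper's body (76 mm by 85 mm) begins 54 mm behind the grasp point. The pads swing forward as they close: fully open they stand 13 mm farther back than shut.
Start: joints at [-12.473, 5.964, 5.575, 89.605, 0, 77.527], TCP at [0.6, 0, 0.304] pointing down, gripper open.
Joint ranges: [-171.21, 171.21], [-48.23, 106.86], [-62.78, 66.21], [-105.2, 120.99], [-86.42, 89.51], [-180, 180]. Speed limits (degrees/s): [127.2, 127.2, 147.25, 180, 180, 180].

### API

Orientations are given as [roll, pitch, yaw] about the fixed x, y, z axes, in that order (R = Rz(yaw) Ry(pitch) Rx(roll)).
In Python, from plant import robot gives the robot as it stands. Calls block until the motion is done:
- robot.move_pose(position, orientation): joint-space move of the TCP to a pose.
- robot.line_to(position, vel=0.15, rotation=None, guard=None): straight line of the TCP; rotation=None keeps the orientation; vel is the mean speed in m/s. With guard (N) it stops when the force on the tool has changed by that much, and returns True; else False.
- robot.goto_joints(angles): joint-space move.
- robot.set_gripper(opening): finger opening in m; the grip force is fixed at half the most; returns when the fingers have stopped.
- robot.pause(seconds).
- robot.ik(position, orientation): joint angles nearest the present ones, or None.
- robot.observe(): the state.
- robot.grab_frame(name): name is "scene" or "side" or "wrist"; returns the picture (420x560x3 uint8, blue, green, red); there is no depth.
- robot.get_calibration(name): a dict with "vertical_fov" (degrees; the focal length in pixels is half the picture's height over the tangent of half this angle, whatever the lens; pixels are square), "cx", "cy" (the principal point, pixels), "rvec" (rotation vector, rad) and "tvec" (3), from world to camera coordinates, as OpenCV has them. Camera axes: x right, y down, z forward; pixel columns grow to the right and rows downward; lengths in m; the calibration is good to about 2 mm. A picture is of the moment at which its call begins: read the wrist's pose just before it. get_calibration takes no time and is no camera call; for the wrist camera it gives the pose at the moment of the call.
A pose or a line that the arm cannot do raises robot.IKError and nothing moves.
- robot.job_done(): hands the job in; it is judged then, once.
The state is a dict: "time": time; "q": joint angles; "qvel": joint speeds; "joint_torque": joint torques, N m; "tool_pos": TCP position; "tcp_rot": TCP orientation; "ft_force": force on the tool from outside, world axes, zero at the start; "torque": the same for the moment, N m; "gripper_width": finger opening in m; "gripper_force": force on a finger pad.
Only numpy, scipy, OpenCV 4.12 (cv2) and the standard library are available. Lean on these libraries where they do the work, as an engineer would, in place of code of your own. Each camera call takes 0.05 s, during which the arm holds its last target. There are 200 camera calls.

## Working session

There is one attempt and no reset: what is moved stays moved. The work goes in short steps, each a Python script; the robot and the scene stay as the last script left them, time stands still between calls to the robot, and variables do not carry over. Pictures are saved under pics/ and viewed, at most 10 in all, crops included, and the job is handed in when it is done.

```bash
ls; mkdir -p pics; python3 - <<'E'
from plant import robot
import cv2
for n in ("scene","side","wrist"):
    c=robot.get_calibration(n); cv2.imwrite(f"pics/{n}0.png",robot.grab_frame(n)); print(n,c)
print(robot.observe()["tool_pos"],robot.observe()["tcp_rot"])
E
```

```text
pics
scene {'vertical_fov': 49.60651702260184, 'cx': 282.16334913842655, 'cy': 208.14574096752645, 'rvec': array([ 1.04697828,  2.52937232, -0.91846119]), 'tvec': array([ 0.40789148, -0.25318896,  1.64368441])}
side {'vertical_fov': 53.50322818248333, 'cx': 277.3541687790486, 'cy': 213.75134395992063, 'rvec': array([ 2.16673035, -0.59790316,  0.30272403]), 'tvec': array([-0.49399707,  0.21363517,  1.15617512])}
wrist {'vertical_fov': 59.92994285122725, 'cx': 276.43884771329704, 'cy': 207.93339274769977, 'rvec': array([-2.87087614e+00,  1.29660621e-04,  5.05951695e-04]), 'tvec': array([-0.60049122, -0.03484003,  0.37817163])}
[5.99812789e-01 5.89972668e-05 3.03280424e-01] [-1.79940630e+02 -1.38018844e-02  8.99998328e+01]
```

View pics/scene0.png

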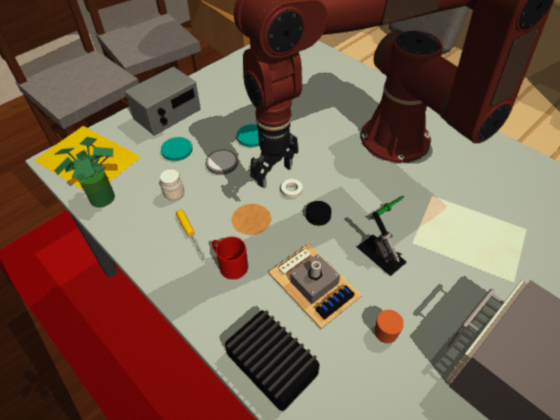

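View pics/side0.png

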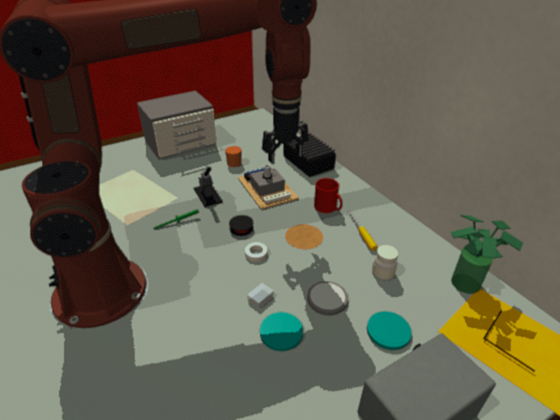

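Scene picture candidates:
- **Mirror:** the grey disc at (222,161). The teal discs at (177,148) and (250,134) are look-alikes, and the black reel (318,212) and tape (291,188) are bystanders.
- **Card:** the brown disc at (252,219).
- **Gauge:** the black-handled rod in the rest at about (384,240). The green look-alike is at (388,207).
- **Board:** at (315,285), with the tube mouth at about (316,265).

I'll check these in one close-up composite and take measurements.

```bash
cat > h.py <<'E'
import numpy as np, cv2
from plant import robot
def cal(n):
    c=robot.get_calibration(n); f=210/np.tan(np.radians(c["vertical_fov"]/2))
    R=cv2.Rodrigues(np.array(c["rvec"],float))[0]; return f,c["cx"],c["cy"],R,np.array(c["tvec"],float)
def ray(c,p):
    f,cx,cy,R,t=c; return -R.T@t, R.T@np.array([(p[0]-cx)/f,(p[1]-cy)/f,1])
def onz(c,p,z):
    o,d=ray(c,p); return o+d*(z-o[2])/d[2]
def proj(c,P):
    f,cx,cy,R,t=c; q=R@np.array(P)+t; return np.array([cx+f*q[0]/q[2],cy+f*q[1]/q[2]])
def two(c1,p1,c2,p2):
    o1,d1=ray(c1,p1);o2,d2=ray(c2,p2)
    s=np.linalg.lstsq(np.c_[d1,-d2],o2-o1,rcond=None)[0]
    a=o1+d1*s[0];b=o2+d2*s[1]; return (a+b)/2,np.linalg.norm(a-b)
E
python3 - <<'E'
from h import *
S=cal("scene");D=cal("side")
for n,p,q,z in [("mirror",(222,161),(327,296),.016),("card",(252,219),(305,237),0),("mug",(232,243),(327,182),.095),("jar",(171,176),(387,252),.085),("reel",(318,208),(242,222),.026),("tape",(291,186),(256,249),.019),("pot",(389,318),(234,150),.065),("fusebox",(280,150),(261,292),.025),("tube",(316,263),(267,174),.1),("drvhandle",(185,223),(368,238),.015),("drvtip",(203,256),(352,217),.01),("teal1",(177,147),(389,329),.016),("teal2",(250,134),(281,330),.016),("greenA",(403,198),(197,211),.01),("base",(383,254),(208,196),.008)]:
    print(n,onz(S,p,z).round(3)[:2],onz(D,q,z).round(3)[:2])
s=cv2.imread("pics/scene0.png");d=cv2.imread("pics/side0.png")
def crop(im,x,y,w,h): return cv2.resize(im[y:y+h,x:x+w],(390,290),interpolation=cv2.INTER_CUBIC)
cv2.imwrite("pics/crops.png",np.vstack([np.hstack([crop(s,340,185,78,100)[:, :],crop(d,150,150,120,89)]),np.hstack([crop(s,265,235,110,82),crop(s,190,120,120,89)])]))
E
```

```text
mirror [ 0.526 -0.34 ] [ 0.523 -0.349]
card [ 0.617 -0.091] [ 0.619 -0.102]
mug [ 0.758 -0.008] [0.779 0.009]
jar [ 0.721 -0.342] [ 0.722 -0.351]
reel [0.457 0.038] [0.466 0.04 ]
tape [ 0.445 -0.09 ] [ 0.446 -0.09 ]
pot [0.62  0.421] [0.627 0.418]
fusebox [ 0.355 -0.232] [ 0.373 -0.252]
tube [0.647 0.199] [0.624 0.15 ]
drvhandle [ 0.778 -0.215] [ 0.778 -0.222]
drvtip [ 0.813 -0.084] [ 0.807 -0.107]
teal1 [ 0.593 -0.507] [ 0.593 -0.515]
teal2 [ 0.366 -0.375] [ 0.359 -0.379]
greenA [0.225 0.193] [0.369 0.19 ]
base [0.441 0.278] [0.438 0.256]
```

View pics/crops.png

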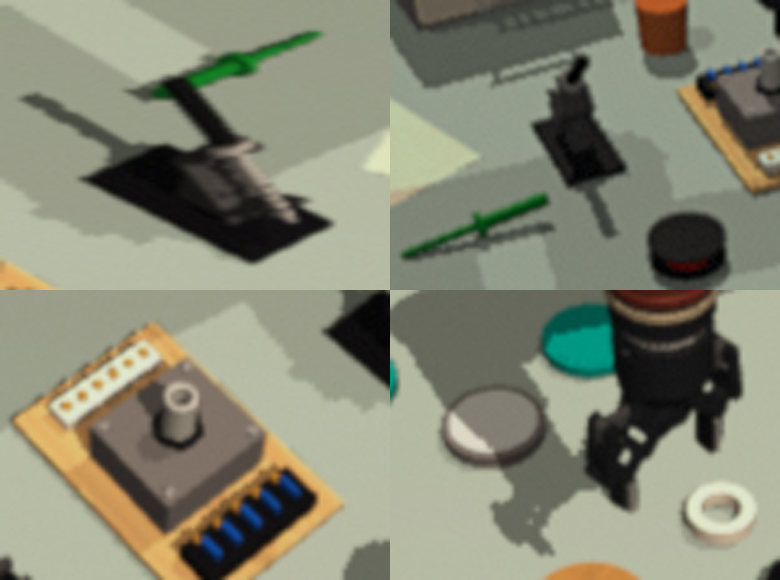

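View pics/wrist0.png

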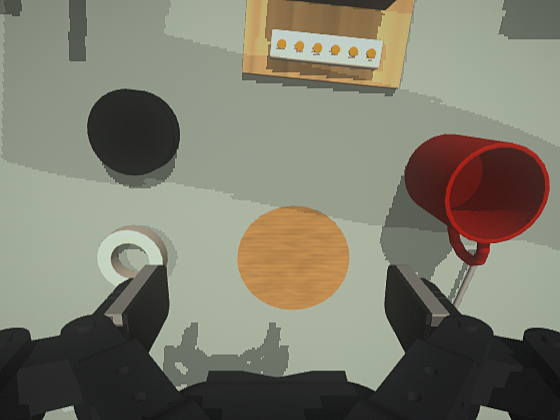

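The crops confirm the choices: grey disc for the mirror at scene (222,161), black-handled gauge in the rest with collar near (387,236), handle top near (376,214) and tip near (398,260). The green rod and the teal discs are not wanted. The wrist view shows the brown card at (293,258), the tape at (130,258) and the reel at (133,131). Next I move behind the mirror and measure it from close by.

```bash
python3 - <<'E'
from h import *
# card from first wrist picture
W=cal("wrist"); im=cv2.imread("pics/wrist0.png"); hsv=cv2.cvtColor(im,cv2.COLOR_BGR2HSV)
def big(m):
    m=cv2.morphologyEx(m,cv2.MORPH_OPEN,np.ones((3,3)))
    c=max(cv2.findContours(m,0,2)[0],key=cv2.contourArea); return cv2.convexHull(c)
m=cv2.inRange(hsv,(8,100,80),(25,255,255)); m[:150]=0
c=big(m); P=np.array([onz(W,p[0],.001)[:2] for p in c]); (x,y),r=cv2.minEnclosingCircle(P.astype(np.float32)); print("card wrist",x,y,r)
for n in("scene","side"):
    C=cal(n); i=cv2.imread(f"pics/{n}0.png"); h=cv2.cvtColor(i,cv2.COLOR_BGR2HSV); m=cv2.inRange(h,(8,100,80),(22,255,255))
    k=np.zeros_like(m); p=proj(C,(.618,-.095,0)).astype(int); cv2.circle(k,tuple(p),32,255,-1); c=big(m&k)
    P=np.array([onz(C,p[0],.001)[:2] for p in c]); print(n,cv2.minEnclosingCircle(P.astype(np.float32)))
robot.move_pose([.493,-.431,.25],[180,0,69.4])
robot.set_gripper(.06); print(robot.tip_reach, robot.observe()["time"])
W=cal("wrist"); cv2.imwrite("pics/w1.png",robot.grab_frame("wrist")); np.save("w1.npy",np.array(W,dtype=object),allow_pickle=True)
print(proj(W,(.525,-.345,.016)))
E
```

```text
card wrist 0.6187141537666321 -0.09531690180301666 0.06184665486216545
scene ((0.6179385781288147, -0.09474191069602966), 0.0617063045501709)
side ((0.6179642677307129, -0.09635802358388901), 0.061061982065439224)
0.0726 2.1667
[274.59411455  75.68034404]
```

View pics/w1.png

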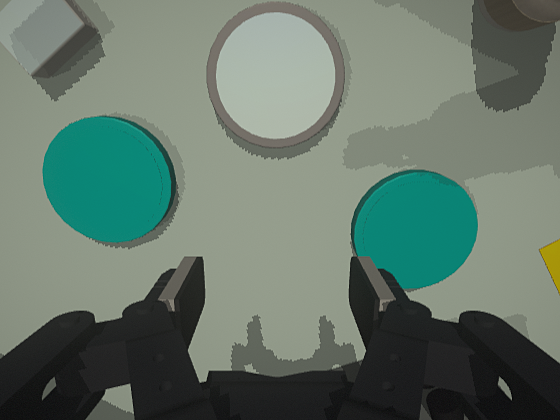

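The mirror's bright face is centred at (276,75) with its grey ring around it, and the path behind it is clear of the teal discs. I'll cradle it with the two half-open fingers and push.

```bash
cat >> h.py <<'E'
def mirror(W,im,guess):
    p=proj(W,(*guess,.016)); h=cv2.cvtColor(im,cv2.COLOR_BGR2HSV)
    k=np.zeros(im.shape[:2],np.uint8); cv2.circle(k,tuple(int(v) for v in p),68,255,-1)
    g=cv2.cvtColor(im,cv2.COLOR_BGR2GRAY); m=((g>190)*255).astype(np.uint8)&k
    c=cv2.convexHull(max(cv2.findContours(m,0,2)[0],key=cv2.contourArea))
    P=np.array([onz(W,q[0],.016)[:2] for q in c],np.float32); return cv2.minEnclosingCircle(P)
E
python3 - <<'E'
from h import *
im=cv2.imread("pics/w1.png"); (x,y),r=mirror(cal("wrist"),im,(.525,-.345)); print("mirror",x,y,r)
M=np.array([x,y]); C=np.array([.6183,-.0955]); d=C-M; L=np.linalg.norm(d); d/=L; yaw=np.degrees(np.arctan2(d[1],d[0])); print(L,yaw)
s=M-d*.09
robot.move_pose([*s,.13],[180,0,yaw])
hit=robot.line_to([*s,.070],vel=.05,guard=4); z=robot.observe()["tool_pos"][2]; print(hit,z)
robot.line_to([*s,z+.004],vel=.05)
e=C-d*(.057+.02)
robot.line_to([*e,z+.004],vel=.07)
o=robot.observe(); print(o["time"],o["tool_pos"],o["ft_force"])
S=cal("scene"); cv2.imwrite("pics/s2.png",robot.grab_frame("scene")); cv2.imwrite("pics/d2.png",robot.grab_frame("side")); cv2.imwrite("pics/w2.png",robot.grab_frame("wrist"))
np.save("push.npy",np.array([*d,yaw,z+.004]))
for n in("s2","w2"): print(n)
a=cv2.imread("pics/w2.png")[:,:]; 
p=proj(S,(.61,-.12,.01)).astype(int); q=proj(cal("side"),(.61,-.12,.01)).astype(int)
f=lambda i,p:cv2.resize(i[p[1]-60:p[1]+60,p[0]-80:p[0]+80],(400,300),interpolation=cv2.INTER_CUBIC)
cv2.imwrite("pics/c2.png",np.vstack([np.hstack([f(cv2.imread("pics/s2.png"),p),f(cv2.imread("pics/d2.png"),q)]),np.hstack([cv2.resize(a,(400,300)),np.zeros((300,400,3),np.uint8)])]))
E
```

```text
Traceback (most recent call last):
  File "h.py", line 20, in mirror
    c=cv2.convexHull(max(cv2.findContours(m,0,2)[0],key=cv2.contourArea))
                     ~~~^^^^^^^^^^^^^^^^^^^^^^^^^^^^^^^^^^^^^^^^^^^^^^^^
ValueError: max() iterable argument is empty
```

```bash
python3 - <<'E'
s=open("h.py").read()
s=s.replace("m=((g>190)*255).astype(np.uint8)&k","t=cv2.threshold(g[k>0],0,255,cv2.THRESH_OTSU)[0]; m=((g>t)*255).astype(np.uint8)&k")
open("h.py","w").write(s)
E
cat > push.py <<'E'
from h import *
im=cv2.imread("pics/w1.png"); (x,y),r=mirror(cal("wrist"),im,(.525,-.345)); print("mirror",x,y,r)
assert .04<r<.056
M=np.array([x,y]); C=np.array([.6183,-.0955]); d=C-M; L=np.linalg.norm(d); d/=L; yaw=np.degrees(np.arctan2(d[1],d[0])); print(L,yaw)
s=M-d*.09
robot.move_pose([*s,.13],[180,0,yaw])
hit=robot.line_to([*s,.070],vel=.05,guard=4); z=robot.observe()["tool_pos"][2]; print(hit,z)
robot.line_to([*s,z+.004],vel=.05)
e=C-d*(.057+.02)
robot.line_to([*e,z+.004],vel=.07)
o=robot.observe(); print(o["time"],o["tool_pos"],o["ft_force"])
S=cal("scene"); D=cal("side")
ims={n:robot.grab_frame(n) for n in("scene","side","wrist")}
for n in ims: cv2.imwrite(f"pics/{n}2.png",ims[n])
np.save("push.npy",np.array([*d,yaw,z+.004]))
p=proj(S,(.61,-.12,.01)).astype(int); q=proj(D,(.61,-.12,.01)).astype(int)
f=lambda i,p:cv2.resize(i[p[1]-60:p[1]+60,p[0]-80:p[0]+80],(400,300),interpolation=cv2.INTER_CUBIC)
cv2.imwrite("pics/c2.png",np.vstack([np.hstack([f(ims["scene"],p),f(ims["side"],q)]),np.hstack([cv2.resize(ims["wrist"],(400,300)),np.zeros((300,400,3),np.uint8)])]))
E
python3 push.py
```

```text
mirror 0.5246847867965698 -0.34685808420181274 0.047223303467035294
0.2682250820425436 69.5727750315765
False 0.07049702068869099
8.5333 [ 0.59140289 -0.16770929  0.07449891] [-1.47222534 -3.35901483  0.0744587 ]
```

View pics/c2.png

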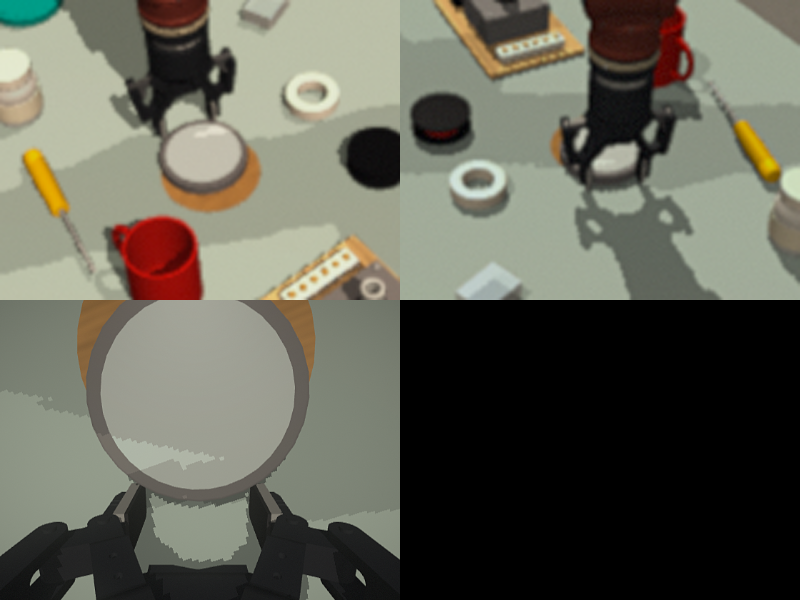

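The cradle push works: the mirror's face is centred in the wrist view (about (277,120) at full scale) and lies partly on the card. I'll finish the push from that measurement, retreat and verify, then go and look at the gauge.

```bash
python3 - <<'E'
from h import *
dx,dy,yaw,z=np.load("push.npy"); d=np.array([dx,dy]); C=np.array([.6183,-.0955])
M=onz(cal("wrist"),(277,120),.016)[:2]; T=robot.observe()["tool_pos"][:2]
r=C-M; print("mirror",M,"remaining",r@d, r@[-d[1],d[0]],"offset",(M-T)@d)
k=min(r@d,.03)
robot.line_to([*(T+d*k),z],vel=.05)
robot.pause(.1)
robot.line_to([*(T+d*(k-.05)),z],vel=.15)
robot.line_to([*(T+d*(k-.05)),.28],vel=.3)
W=cal("wrist"); im=robot.grab_frame("wrist"); cv2.imwrite("pics/w3.png",im)
(x,y),rr=mirror(W,im,C); print("mirror now",x,y,rr,"err",np.hypot(*(np.array([x,y])-C)),robot.observe()["time"])
S=cal("scene");D=cal("side")
top=two(S,(375.6,214.3),D,(207.8,169)); print("handle top",top)
for z,p in((.145,(375.6,214.3)),(.09,(387,236)),(.034,(398,260))): print(z,onz(S,p,z))
# base corners from scene crop
for p in((80,178),(160,115),(332,222),(252,262)): print(onz(S,(340+p[0]/5,185+p[1]/2.9),.008)[:2])
E
```

```text
mirror [ 0.61458074 -0.10872047] remaining 0.01368720072372804 0.0011287975810616887 offset 0.06339481662751764
mirror now 0.6174755096435547 -0.10056034475564957 0.04728446155786514 err 0.005127072594951364 10.575
handle top (array([0.43684881, 0.22340085, 0.13954648]), np.float64(0.0001872943187703158))
0.145 [0.44085155 0.22557098 0.145     ]
0.09 [0.43875485 0.27371396 0.09      ]
0.034 [0.4442837  0.32754142 0.034     ]
[0.4746752  0.20578568]
[0.37785733 0.1891548 ]
[0.41426978 0.34095645]
[0.48347827 0.3361172 ]
```

Step 1 is done: the mirror is 5 mm from the card's centre. Next I plan the reach for the grasp, the insertion and the level hold.

```bash
cat >> h.py <<'E'
from scipy.spatial.transform import Rotation as Ro
Z=np.array([0,0,1.])
def rpy(xt,zt): return Ro.from_matrix(np.c_[xt,np.cross(zt,xt),zt]).as_euler("xyz",degrees=True)
def hd(a): return np.array([np.cos(np.radians(a)),np.sin(np.radians(a)),0])
def tool(kind,s,a,G,e=0):
    """pose with grasp point G; rod down/level with heading a; e = extra tool tilt (deg) of rod toward heading"""
    h=hd(a)
    ang={"rest":0,"down":-45,"level":45}[kind]+e   # tool z tilts from -Z toward h
    c,q=np.cos(np.radians(ang)),np.sin(np.radians(ang)); z=-Z*c+h*q; x=s*(h*c+Z*q)
    return np.array(G)-.054*z, rpy(x,z)
E
python3 - <<'E'
from h import *
B=np.array([.635,.175,.1]); C=np.array([.6175,-.1,0])
for s in(1,-1):
    g=robot.ik(*tool("rest",s,88,(.438,.244,.12))); print(s,"rest",None if g is None else g.round(0) if hasattr(g,'round') else np.round(g))
    for a in range(-180,180,30):
        q=[robot.ik(*tool("down",s,a,B+Z*k)) for k in(.043,.16)]
        l=robot.ik(*tool("level",s,a,C+Z*.09-hd(a)*.123)); 
        f=lambda v: "-" if v is None else np.round(v).astype(int).tolist()
        if any(v is not None for v in q+[l]): print(s,a,[f(v) for v in q],"L",f(l))
E
```

```text
1 rest [ 14. -11. -24.  76.   0. 106.]
1 -180 [[6, -33, -52, 26, -4, 4], [6, -37, -42, 40, -4, 4]] L -
1 -150 [[-7, -31, -50, 33, 25, -28], [-7, -34, -40, 46, 25, -28]] L -
1 -120 [[-14, -8, -29, 54, 43, -68], [-14, -12, -20, 67, 43, -68]] L [4, 65, 57, 112, -36, -47]
1 -90 [[-14, 21, 2, 85, 43, -110], [-14, 18, 11, 97, 43, -110]] L [9, 25, 1, 75, -44, -78]
1 -60 [[-10, 48, 37, 112, 33, -140], '-'] L [6, -16, -42, 42, -40, -122]
1 30 ['-', '-'] L [-56, -22, -46, 62, 45, 96]
1 60 ['-', '-'] L [-53, 19, -6, 86, 41, 60]
1 90 [[21, 42, 30, 97, -41, 118], [21, 41, 41, 109, -41, 118]] L [-44, 54, 40, 111, 30, 36]
1 120 [[21, 12, -8, 62, -44, 78], [21, 9, 1, 74, -44, 78]] L -
1 150 [[17, -15, -37, 34, -31, 37], [17, -19, -28, 47, -31, 37]] L -
-1 rest [ 14. -11. -24.  76.   0. -74.]
-1 -180 [[6, -33, -52, 26, -4, -176], [6, -37, -42, 40, -4, -176]] L -
-1 -150 [[-7, -31, -50, 33, 25, 152], [-7, -34, -40, 46, 25, 152]] L -
-1 -120 [[-14, -8, -29, 54, 43, 112], [-14, -12, -20, 67, 43, 112]] L [4, 65, 57, 112, -36, 133]
-1 -90 [[-14, 21, 2, 85, 43, 70], [-14, 18, 11, 97, 43, 70]] L [9, 25, 1, 75, -44, 102]
-1 -60 [[-10, 48, 37, 112, 33, 40], '-'] L [6, -16, -42, 42, -40, 58]
-1 30 ['-', '-'] L [-56, -22, -46, 62, 45, -84]
-1 60 ['-', '-'] L [-53, 19, -6, 86, 41, -120]
-1 90 [[21, 42, 30, 97, -41, -62], [21, 41, 41, 109, -41, -62]] L [-44, 54, 40, 111, 30, -144]
-1 120 [[21, 12, -8, 62, -44, -102], [21, 9, 1, 74, -44, -102]] L -
-1 150 [[17, -15, -37, 34, -31, -143], [17, -19, -28, 47, -31, -143]] L -
```

```bash
python3 - <<'E'
from h import *
import pickle
robot.set_gripper(.06)
out={}
for n,p,P in(("tube",[.62,.12,.33],(.635,.175,.1)),("rest",[.44,.22,.35],(.44,.27,.09))):
    robot.move_pose(p,[180,0,90 if n=="tube" else 88]); W=cal("wrist"); im=robot.grab_frame("wrist"); cv2.imwrite(f"pics/{n}4.png",im); out[n]=W
    print(n,proj(W,P),-W[3].T@W[4],robot.observe()["tool_pos"])
print(robot.observe()["time"])
pickle.dump(out,open("cal4.pkl","wb"))
a=cv2.imread("pics/tube4.png");b=cv2.imread("pics/rest4.png")
def f(i,p):
    y=int(np.clip(p[1]-110,0,200));x=int(np.clip(p[0]-75,0,400)); print("origin",x,y); return cv2.resize(i[y:y+220,x:x+150],None,fx=2.6,fy=2.6,interpolation=cv2.INTER_CUBIC)
cv2.imwrite("pics/c4.png",np.hstack([f(a,proj(out["tube"],(.635,.175,.1))),f(b,proj(out["rest"],(.44,.27,.09)))]))
E
```

```text
tube [293.72281692 121.24115867] [0.62103663 0.18632595 0.3999037 ] [0.62018679 0.11858073 0.32959316]
rest [271.99205952 126.50693943] [0.44406931 0.28677073 0.42018852] [0.44116626 0.21922387 0.34972155]
12.975
origin 218 11
origin 196 16
```

View pics/c4.png

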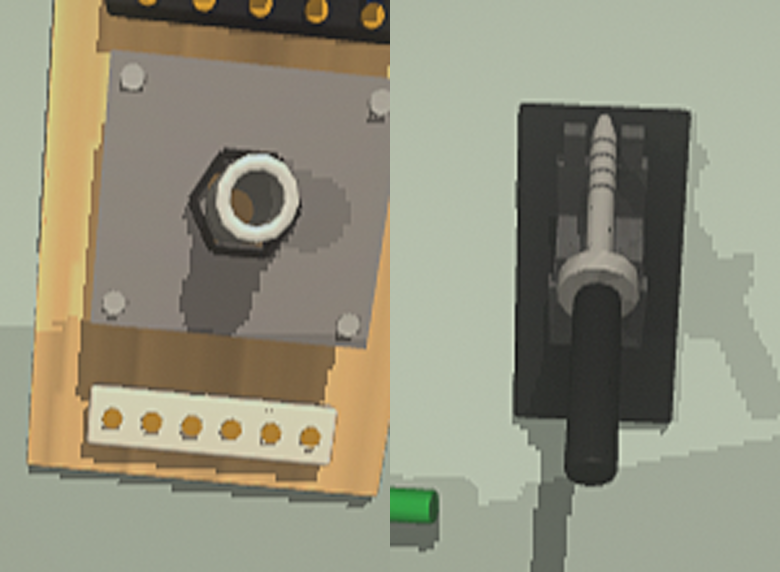

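The close crop shows the tube's ring at full-picture pixel (317.6,87.2). In the rest picture the gauge tip is at (278.3,60.2), the black handle points toward the viewer, and the four base corners are clear. I'll turn those into positions.

```bash
python3 - <<'E'
from h import *
import pickle
o=pickle.load(open("cal4.pkl","rb")); T=o["tube"];R=o["rest"]
im=cv2.imread("pics/tube4.png"); g=cv2.cvtColor(im,cv2.COLOR_BGR2GRAY); m=np.zeros_like(g); m[66:110,297:340]=(g[66:110,297:340]>165)*255
c=max(cv2.findContours(m,0,1)[0],key=cv2.contourArea); P=np.array([onz(T,p[0],.1)[:2] for p in c],np.float32); print("tube wrist",cv2.minEnclosingCircle(P),onz(T,(317.6,87.2),.1))
for n,p in(("scene",(315.8,263.8)),):   # crop (181,397-290) /3.545 + (265,235)
    C=cal(n); p=(265+181/3.545,235+108/3.537); print(n,p,onz(C,p,.1), two(T,(317.6,87.2),C,p))
f=lambda x,y:(196+(x-390)/2.6,16+y/2.6)
b=np.array([onz(R,f(*p),.008)[:2] for p in((519,103),(691,109),(672,422),(514,417))]); print("base",b.mean(0),b)
v=(b[0]+b[1]-b[2]-b[3]); print("heading",np.degrees(np.arctan2(v[1],v[0])))
print("tip",onz(R,f(604,115),.034)); print("rod@150",onz(R,f(602,150),.04))
for y,x in((350,596),(440,592.5)): print("handle",[onz(R,f(x,y),z).round(4) for z in(.12,.13,.14)])
print("end",onz(R,f(591,470),.142))
E
```

```text
tube wrist ((0.6525496244430542, 0.2011575549840927), 0.012375587597489357) [0.65339717 0.2009016  0.1       ]
scene (316.0578279266573, 265.53435114503816) [0.65271781 0.20396944 0.1       ] (array([0.65272414, 0.20214762, 0.09838355]), np.float64(0.0028844140149338875))
base [0.44402951 0.27303011] [[0.41410857 0.33966116]
 [0.48365188 0.33491501]
 [0.47398676 0.20639354]
 [0.40437081 0.21115071]]
heading 85.68303203116412
tip [0.44805799 0.33093331 0.034     ]
rod@150 [0.44681502 0.31794229 0.04      ]
handle [array([0.4423, 0.2521, 0.12  ]), array([0.4423, 0.2533, 0.13  ]), array([0.4424, 0.2544, 0.14  ])]
handle [array([0.4401, 0.2233, 0.12  ]), array([0.4402, 0.2254, 0.13  ]), array([0.4403, 0.2275, 0.14  ])]
end [0.43956263 0.21867959 0.142     ]
```

Tube mouth is at (.6527,.2015), rest origin at (.444,.2735) with the tip heading 85.7°, and the measured tip agrees with this. I'll grasp, lift and stand the rod over the tube.

```bash
python3 - <<'E'
from h import *
a=85.9; O=np.array([.444,.2735,.09]); G=O-hd(a)*.0304+Z*.0304
p,r=tool("rest",1,a,G); robot.move_pose(p+Z*.06,r); robot.line_to(p,vel=.1)
robot.set_gripper(0); o=robot.observe(); print(o["gripper_width"],o["gripper_force"],o["ft_force"])
robot.line_to(p+Z*.16,vel=.2); o=robot.observe(); print("lift",o["gripper_width"],o["ft_force"])
B=np.array([.6527,.2015,.1]); p,r=tool("down",1,120,B+Z*.183); robot.move_pose(p,r)
robot.pause(.3); o=robot.observe(); print(o["time"],o["tool_pos"]-p,o["gripper_width"],o["q"])
ims={n:(cal(n),robot.grab_frame(n)) for n in("scene","side","wrist")}
f=lambda C,i,P,s=50: cv2.resize(i[(y:=int(np.clip(proj(C,P)[1]-s,0,420-2*s))):y+2*s,(x:=int(np.clip(proj(C,P)[0]-s*.65,0,560-int(1.3*s)))):x+int(1.3*s)],(390,600),interpolation=cv2.INTER_CUBIC) if not print((x,y)if 0 else proj(C,P)-[s*.65,s]) else None
for n in ims: cv2.imwrite(f"pics/{n}5.png",ims[n][1])
cv2.imwrite("pics/c5.png",np.hstack([f(*ims["scene"],B+Z*.06,45),f(*ims["side"],B+Z*.06,45)]))
cv2.imwrite("pics/w5.png",ims["wrist"][1]); print(proj(ims["wrist"][0],B),proj(ims["wrist"][0],B+Z*.06))
E
```

```text
0.014178411941222229 58.25079381465912 [-0.42527515  1.03858704  3.06348585]
lift 0.014745686068433426 [ 0.29814882  0.13430158 -2.02008458]
16.8583 [-0.00013808 -0.00037184  0.00078589] 0.014627259463108128 [ 23.02582312  14.70721087  10.03380781  78.37866922 -44.54944516
  80.24747271]
[287.2966187  206.92779241]
[237.37603357 105.42766603]
[275.45584691   2.24590583] [275.49134037  67.76881589]
```

View pics/c5.png

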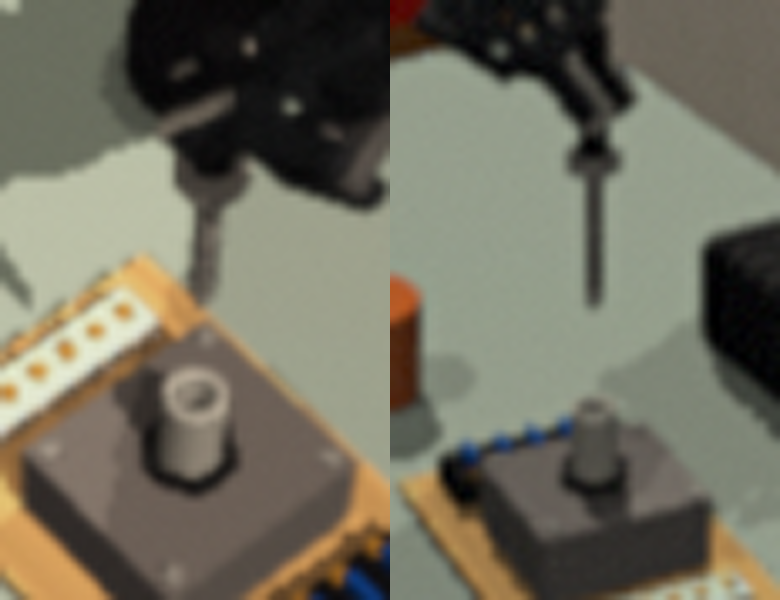

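The side view shows the rod upright with its tip at about full-picture (267.3,150.5), above the mouth at (267.3,165.8). In the scene view the tip is at (317.2,251.0) and the mouth at (316.0,264.5). I'll triangulate both points.

```bash
python3 - <<'E'
from h import *
S=cal("scene");D=cal("side")
f=lambda x,y:(287+x/6.724,206+y/6.667); g=lambda x,y:(237+(x-390)/6.724,105+y/6.667)
t=two(S,f(203,300),D,g(594,303)); m=two(S,f(195,391),D,g(594,405)); c=two(S,f(211,192),D,g(594,172))
print("tip",t,"mouth",m,"collar",c,"tip-mouth",t[0]-m[0],"col-tip",c[0]-t[0])
B=np.array([.6527,.2015,.1])
for C,n in((S,"s"),(D,"d")): print(n,"expected tip",proj(C,B+Z*.06),"mouth",proj(C,B))
print("meas s",f(203,300),f(195,391),"d",g(594,303),g(594,405))
# refine on pixels: rod centre line per row
for n,(x0,x1),rows in(("scene",(308,328),range(238,252,2)),("side",(258,277),range(134,150,2))):
    i=cv2.cvtColor(cv2.imread(f"pics/{n}5.png"),cv2.COLOR_BGR2GRAY).astype(float)
    for y in rows:
        w=i[y,x0:x1]; b=np.median(w); k=np.clip(b-15-w,0,None) ; print(n,y,(k*np.arange(x0,x1)).sum()/max(k.sum(),1),end="; ")
    print()
E
```

```text
tip (array([0.65222987, 0.20014509, 0.16125827]), np.float64(0.004584484651994038)) mouth (array([0.65206108, 0.20045614, 0.09875675]), np.float64(0.0042413217672467455)) collar (array([0.65518283, 0.20252861, 0.23484406]), np.float64(0.002916640403023657)) tip-mouth [ 0.00016879 -0.00031104  0.06250152] col-tip [0.00295296 0.00238351 0.07358579]
s expected tip [316.5466187  251.92779241] mouth [315.3612368  264.96109778]
d expected tip [266.62603357 150.42766603] mouth [266.76764853 165.15342419]
meas s (317.19036287923853, 250.99775011249437) (316.0005948839976, 264.64706764661764) d (267.3390838786437, 150.44772761361932) (267.3390838786437, 165.74696265186742)
scene 238 317.47528517110266; scene 240 317.1333333333333; scene 242 317.0254452926209; scene 244 316.9776286353468; scene 246 316.73417721518985; scene 248 316.495670995671; scene 250 316.3643410852713; 
side 134 266.9135135135135; side 136 266.9135135135135; side 138 266.92896174863387; side 140 266.9513513513514; side 142 266.92349726775956; side 144 266.94117647058823; side 146 266.9402173913044; side 148 266.92814371257487;
```

The tip is within 1 mm of the mouth axis and the rod is upright, so I'll insert with a guard.

```bash
python3 - <<'E'
from h import *
B=np.array([.6527,.2015,.1]); p,r=tool("down",1,120,B+Z*.183)
hit=robot.line_to(p-Z*.07,vel=.1,guard=8); o=robot.observe(); print(hit,o["tool_pos"]-(p-Z*.14),o["ft_force"])
if not hit:
    hit=robot.line_to(p-Z*.144,vel=.05,guard=10); robot.pause(.4); o=robot.observe(); print(hit,o["tool_pos"]-(p-Z*.14),o["ft_force"],o["torque"],o["time"],o["gripper_width"])
i=robot.grab_frame("side"); cv2.imwrite("pics/side6.png",i); j=robot.grab_frame("scene"); cv2.imwrite("pics/scene6.png",j)
h=lambda i,x,y:cv2.resize(i[y:y+90,x:x+58],(390,600),interpolation=cv2.INTER_CUBIC)
cv2.imwrite("pics/c6.png",np.hstack([h(j,287,206),h(i,237,105)]))
E
```

```text
False [2.91113202e-04 9.08848255e-05 7.08696231e-02] [-0.07354013 -0.47634733 -0.88195773]
True [-1.67418788e-05 -7.67334594e-05  8.94768625e-05] [-0.74114128  0.59516747  5.35765471] [ 0.12015698  0.09817818 -0.11272481] 19.5417 0.014210951825261773
```

View pics/c6.png

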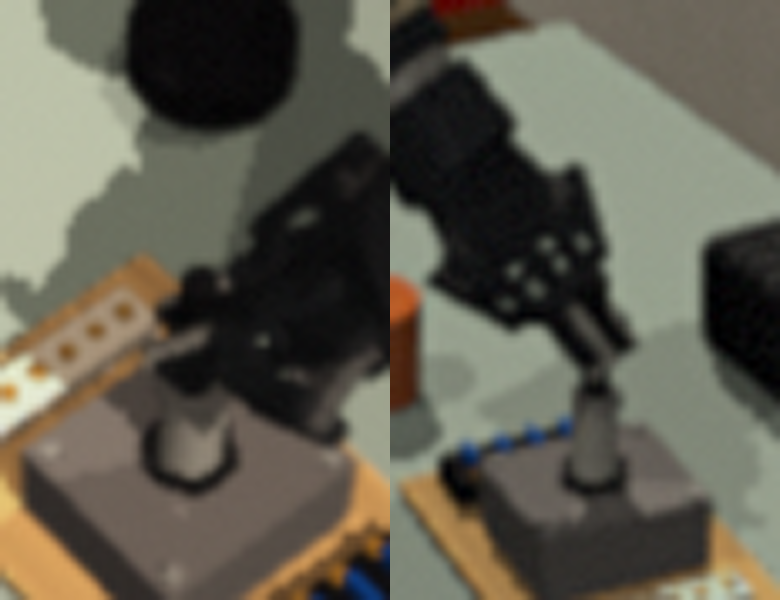

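The collar is seated: contact came within 0.1 mm of the expected height, and both views show it on the mouth at scene-crop (195,395). I'll draw it out and carry it to the mirror.

```bash
python3 - <<'E'
from h import *
B=np.array([.6527,.2015,.1]); p,r=tool("down",1,120,B+Z*.183)
robot.line_to(p,vel=.12); robot.pause(.1)
M=np.array([.6175,-.1005,0]); G=M+Z*.09-hd(60)*.123
mid=tool("rest",1,75,(.48,.0,.31)); e,re=tool("level",1,60,G)
print(robot.ik(*mid) is not None, robot.ik(e+Z*.1,re), robot.ik(e,re))
robot.move_pose(*mid); robot.move_pose(e+Z*.1,re); robot.line_to(e,vel=.1); robot.pause(.6)
o=robot.observe(); print(o["time"],o["tool_pos"]-e,o["ft_force"],o["gripper_width"],np.abs(o["qvel"]).max())
i=robot.grab_frame("side"); j=robot.grab_frame("scene"); cv2.imwrite("pics/side7.png",i); cv2.imwrite("pics/scene7.png",j)
S=cal("scene");D=cal("side"); T=M+Z*.09; print(proj(S,T),proj(D,T))
h=lambda i,q:cv2.resize(i[int(q[1])-70:int(q[1])+70,int(q[0])-45:int(q[0])+46],(390,600),interpolation=cv2.INTER_CUBIC)
cv2.imwrite("pics/c7.png",np.hstack([h(j,proj(S,T)),h(i,proj(D,T))]))
E
```

```text
True [-52.55053151  14.83192098  -0.46528761  95.68451487  40.77139387
  59.57648977] [-52.55053151  19.39056605  -5.83634955  85.75480785  40.77139387
  59.57648977]
24.85 [-5.90789796e-07 -9.64387167e-06  1.79096064e-06] [ 0.99443861  0.123731   -1.36296813] 0.014479970297652236 0.08629426958703541
[247.86202852 198.4645257 ] [305.66147272 214.84855644]
```

View pics/c7.png

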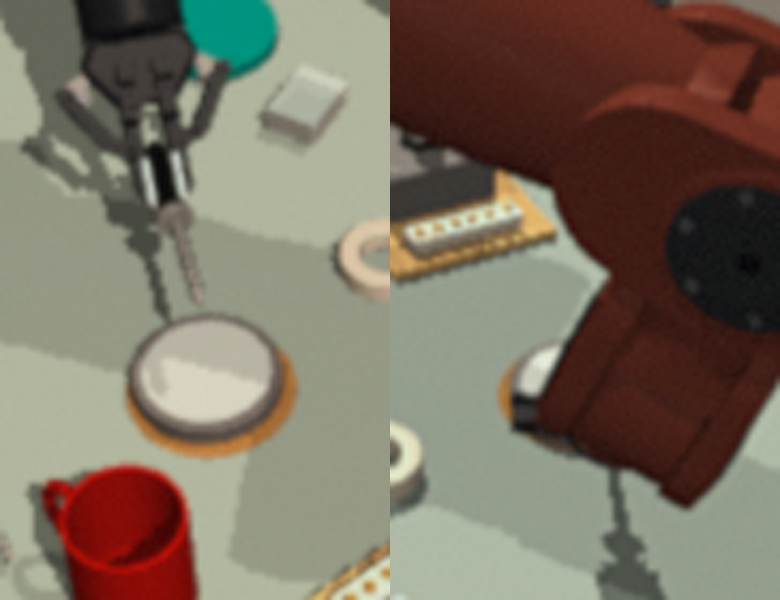

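The scene crop shows the rod level in the fingers, with its tip at (199,302) against a predicted (195,300), above the mirror, which still lies on the card. The tape, the fusebox and the mug stand where they were. I'm handing in.

```bash
python3 -c "
from plant import robot
print(robot.job_done())"
```

```text
the job is handed in; nothing more can be done
None
```

The job is handed in, at about 25 s of the 72 s allowed, but no verdict came back: the mirror measured about 5 mm from the card's centre, the gauge was seated in the guide tube and drawn out, and it is now held level in the fingers about 90 mm above the table with its tip over the mirror, confirmed in the scene view only because the arm blocked the side view.

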